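Calibrate the slide reader with its reference block and a probe

TASK

Calibrate the slide reader: first set the keyed aluminium reference block fully down in the pocket on top of the reader, with its tab in the pocket's notch, and let go of it. Then draw the long thin-handled probe out of the stand, reach its tip through the ringed round opening on the reader and press the recessed button all the way down. Finish while still holding the button down with the probe in the gripper, and leave the other things on the bench where they are.

Things in the scene. Friction and masses are not known exactly. Their poses are not given: they have to be found in the camera images.
- reader: fixed low white instrument, 160 (its x) x 240 (its y) x 60 mm tall, flat top; origin centre of underside, z up. A pocket opens in its top on the +y half, a round opening with a grey ring on the -y half.
- pocket (a point): centre of the rectangular part of the pocket, on its floor, 12 mm below the reader's top; axes as the reader's. The pocket is 56 mm (x) x 42 mm (y), open above, with a notch 20 mm wide (y) and 13 mm long leaving its +x side.
- block: loose aluminium block, 50 (x) x 36 (y) x 40 mm tall, about 190 g, with a full-height tab 14 mm wide standing out 10 mm from the middle of its +x face; a round glass window on top. Origin centre of the underside of the 50 x 36 part, z up. It fits the pocket with 3 mm to spare on every side, only with the tab in the notch, and then stands 28 mm proud of the reader's top.
- block_tab (a point): middle of the top of the block's tab, 30 mm along the block's x from its origin and 40 mm up.
- stand: fixed bare steel stand block, 50 (x) x 110 (y) x 55 mm tall, with two upright holes in its top 25 mm either side of its centre along y; origin centre of underside. One hole holds the probe, the other the marker; which is which varies.
- probe: loose probe standing upright in the stand, about 50 g: a steel collar 20 mm across and 4 mm thick whose underside rests on the stand's top (origin: centre of that underside, z up along the handle), a round grey handle 14 mm across from 4 to 79 mm above the origin, and below the collar a steel rod 6 mm thick, 48 mm long, hidden in the hole (9 mm wide).
- probe_tip (a point): lower end of the probe's rod, 48 mm below the probe's origin.
- opening (a point): centre of the round opening in the reader's top, at the level of the top, 14 mm in diameter, straight down.
- button_top (a point): middle of the top of the recessed grey button, 11 mm across, 25 mm below the opening when up; moves down with the button.
- cal_button (a joint): travel of the spring button in m: 0 up, 0.006 fully down at its stop. It starts to move at about 1.5 N, and takes about 5 N fully down; it springs back when let go.
- marker: short fat grey marker, 20 mm wide and 38 mm tall above the stand, standing in the stand's other hole 50 mm from the probe (which hole varies); origin at the level of the stand's top. Bystander.
- dishes: stack of three clear round dishes, 60 mm across, 39 mm tall; origin centre of underside. Bystander.
- slide_box: closed blue plastic box, 92 x 52 x 34 mm; origin centre of underside. Bystander.
- reagent: amber bottle, 60 mm across, 120 mm tall; origin centre of underside. Bystander.
- jar: small white jar, 48 mm across, 50 mm tall; origin centre of underside. Bystander.
- objective: small steel microscope objective standing up, 30 mm across, 46 mm tall; origin centre of underside. Bystander.
There are look-alikes about, which are no part of the job. What is shaped like the stand but green or pink is not meant.

How it is judged:
By the outcome, as a careful person would: the job done as asked, in the order asked, and still so for the second after the job is handed in, while the arm keeps its last pose, push and grip.
It also fails if it takes over 58 s, if anything falls off the work surface, if the arm or the gripper's body presses on something with over 40 N, if the wrist force passes 120 N, or if a joint passes its speed limit or range.

ROBOT

A 6-joint arm with a two-finger parallel gripper is mounted at the origin on the work surface. World frame = base frame: x ahead of the robot, y to its left, z up, the work surface at z = 0. Lengths are in m, angles in rad, forces in N, time in s.
With the tool pointing down it reaches from about 0.3 to 1 m from the base axis. Payload 5.1 kg.
Tool frame: the origin (TCP) lies at the centre of the arm's flange, where the gripper is bolted on; the fingertips stand 190 mm ahead of it and the grasp point (between the pads) lies robot.grip_point_offset ahead of it (robot.grip_point_offset is the distance from the TCP to the grasp point, in m); z points along the fingers, y is the direction in which the jaws open and shut (so a half turn about z gives the same grasp; the last joint's range is limited). The gripper opens to 95 mm and grips with 3 to 60 N. Pads are 20 mm wide; open, the fingers measure 119 mm over their backs; the gripper's body (75 mm by 180 mm) begins 59 mm behind the grasp point.
Start: joints at [-1.292, 0.124, 1.65, -0, 1.367, -0.083], TCP at [0.23, -0.608, 0.405] pointing down, gripper open.
Joint ranges: [-2.61, 2.61], [-1.02, 2.33], [0.03, 2.71], [-1.35, 4.49], [0.32, 2.68], [-2.91, 2.91]. Speed limits (rad/s): [2.57, 2.57, 3.14, 3.14, 3.14, 3.14].

INTERFACE

Orientations are given as a unit quaternion [w, x, y, z].
In Python, from rig import robot gives the robot as it stands.
- The arm moves only by the shell command python3 -m inch 'ROWS'. ROWS is JSON, a list of rows, each an object with "slide": the shift along the tool's x, y, z in m, a list of three; "dr": the turn, a rotation vector about the tool's x, y, z in degrees, a list of three; "gripper": the finger opening in m, from 0 to 0.0951. In form: [{"slide": [tx, ty, tz], "dr": [ax, ay, az], "gripper": gripper}, ...]. A call has 1 to 10 rows; each row shifts and turns the commanded pose from where the row before left it, along the tool's axes as they then stand; what a row does not reach is not made up. A row lasts 1/12 s, in which the tool goes at most 41.7 mm and 7.16 degrees, less where a joint would pass 70% of its speed; a pose out of reach is approached as far as the arm can. A call with a gripper value outside its range is refused whole. The fingers move at their own pace and stop on an object; the grip force is fixed at half the most. Time passes only in rows, so rows that do not move let the fingers close. It gives the time, the measured TCP pose, the force and the opening at its end, in the units of the state.
- robot.get_state(): the state, without advancing time (a new reading comes with each control period).
- robot.camera(name): name is "side" or "top"; returns a dict with "img" (400x640x3 uint8, red, green, blue), "fx", "fy", "cx", "cy" (pixels), "k1" (the pictures are not rectified: a ray, as slopes to the right and down, at radius r is drawn at 1 + k1 r^2 times it, then the intrinsics apply), "R" (3x3) and "t" (3): a world point X has camera coordinates R X + t. Camera axes: x right, y down, z forward; pixel columns grow to the right and rows downward; lengths in m; the calibration is good to about 2 mm. A picture is of the moment at which its call begins. There is no depth.
- robot.job_done(): hands the job in, once; it reports no verdict.
The state is a dict: "t": time; "joints": joint angles; "qvel": joint speeds; "effort": joint torques, N m; "tool_pos": TCP position; "tool_rot": TCP orientation; "ft_force": force on the tool from outside, world axes, zero at the start; "ft_torque": the same for the moment, N m; "gripper_width": finger opening in m.
Only numpy, scipy, OpenCV 4.12 (cv2) and the standard library are available. Lean on these libraries where they do the work, as an engineer would, in place of code of your own. Each camera call takes 0.05 s, during which the arm holds its last target.

## Working session

There is one attempt and no reset: what is moved stays moved. The work goes in short steps, Python scripts to look and compute and a shell command to move; the robot and the scene stay as the last step left them, time stands still between calls to the robot, and variables do not carry over. Pictures are saved under pics/ and viewed, and the job is handed in when it is done.

```bash
ls; mkdir -p pics
python3 - <<'E'
from rig import robot
import cv2
s=robot.get_state(); print({k:(v if not hasattr(v,'tolist') else v.tolist()) for k,v in s.items()}); print(robot.grip_point_offset)
for n in ("side","top"):
    c=robot.camera(n); cv2.imwrite(f"pics/{n}0.png",c["img"][:,:,::-1]); print(n,{k:c[k] for k in c if k!="img"})
E
```

```text
pics
{'t': 0.0, 'joints': [-1.2915715774701537, 0.1245094710156076, 1.6516734260685029, -1.055563414859581e-06, 1.3675221669098236, -0.0825728233879394], 'qvel': [-0.00038591690019481554, 0.0012841231372611925, 0.0002176822740378937, 0.0010933787435756042, -0.0018059626685891454, 0.00046364103106710894], 'effort': [-5.2708463726958144e-05, -41.760807037353516, -35.9930956363678, 0.07745882263407111, 0.04926063702441752, -0.00013539098290493712], 'tool_pos': [0.22999104509621984, -0.6076816887351393, 0.40348415957448447], 'tool_rot': [-0.0010510526922527436, 0.9836818181384618, 0.17991377127537858, -0.00010419942054283646], 'ft_force': [-0.11358842236693532, -0.26213668962414927, -0.14620641686021044], 'ft_torque': [-0.025163388188851287, -0.045259065414148585, 0.04323382943117002], 'gripper_width': 0.09489604122915503}
0.1713
side {'fx': 378.95732977661015, 'fy': 378.95732977661015, 'cx': 316.3424385676685, 'cy': 199.20896086426436, 'k1': -0.04614636786561399, 'R': array([[-0.96389345, -0.26545913, -0.020997  ],
       [-0.14564257,  0.59155816, -0.79299886],
       [ 0.22292973, -0.76130834, -0.60886118]]), 't': array([0.5051922 , 0.06731407, 0.93069168])}
top {'fx': 449.7967228154802, 'fy': 449.7967228154802, 'cx': 314.1780997935108, 'cy': 204.39844326706037, 'k1': -0.03794364141252488, 'R': array([[-0.02897676, -0.99947925, -0.014198  ],
       [-0.99881173,  0.02950839, -0.0387865 ],
       [ 0.03918526,  0.01305722, -0.99914665]]), 't': array([0.07883042, 0.47133721, 1.1427871 ])}
```

View pics/top0.png

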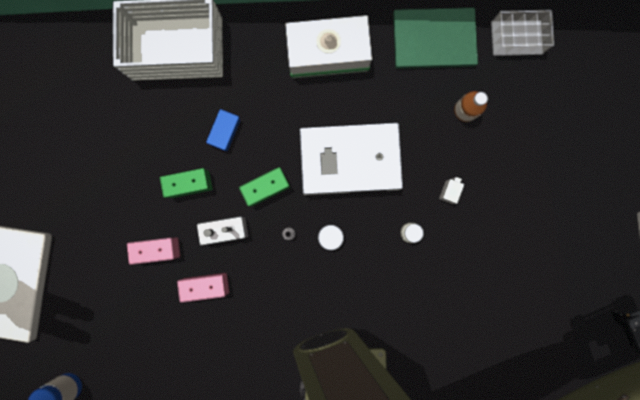

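View pics/side0.png

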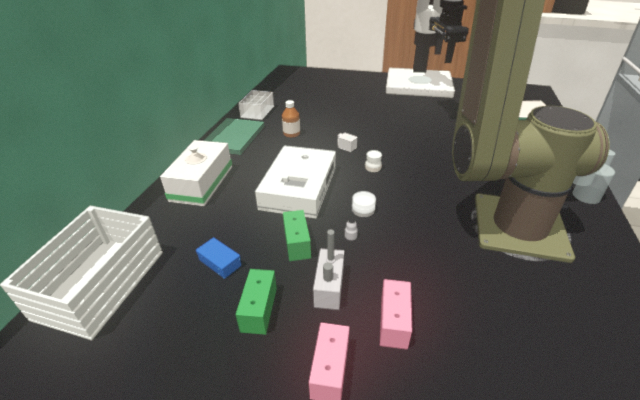

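The top view has world +x up and +y left. The reader is at (351,158), its pocket at (329,162) with the notch up, and its opening at (379,156). The block is at (453,190) and the bare stand at (221,231), with green and pink look-alikes around it. I'll enlarge these.

```bash
cat > h.py <<'E'
import numpy as np, cv2
from rig import robot
def dist(c): 
    K=np.array([[c['fx'],0,c['cx']],[0,c['fy'],c['cy']],[0,0,1.]]); return K,np.array([c['k1'],0,0,0,0.])
def ray(c,uv):
    K,d=dist(c); p=cv2.undistortPoints(np.array([[uv]],float),K,d)[0,0]
    R=c['R']; o=-R.T@c['t']; return o,R.T@np.array([p[0],p[1],1.])
def onz(c,uv,z):
    o,d=ray(c,uv); return o+d*(z-o[2])/d[2]
def proj(c,X):
    K,d=dist(c); return cv2.projectPoints(np.array([X],float),cv2.Rodrigues(c['R'])[0],c['t'],K,d)[0][0,0]
def tri(ca,ua,cb,ub):
    o1,d1=ray(ca,ua);o2,d2=ray(cb,ub)
    s=np.linalg.lstsq(np.c_[d1,-d2],o2-o1,rcond=None)[0]
    a=o1+s[0]*d1;b=o2+s[1]*d2; return (a+b)/2,np.linalg.norm(a-b)
def crop(c,x0,y0,w,h,k): return cv2.resize(c['img'][y0:y0+h,x0:x0+w,::-1],None,fx=k,fy=k,interpolation=cv2.INTER_CUBIC)
E
python3 - <<'E'
from h import *
import pickle
t=robot.camera("top");s=robot.camera("side");pickle.dump((t,s),open("c0.pkl","wb"))
a=crop(t,290,115,120,85,5);b=crop(t,430,165,50,50,5);d=crop(t,180,205,80,50,7)
cv2.imwrite("pics/a.png",a);
o=np.zeros((600,800,3),np.uint8);o[:250,:250]=b;o[250:,:560]=d
o[:245,300:]=0
e=crop(s,255,140,125,85,4)[:,:500];o[:250,300:800]=e[:250]
g=crop(s,300,220,60,90,3)[:,:];
o[280:550,580:760]=g
cv2.imwrite("pics/b.png",o)
E
```

```text
(no output)
```

View pics/a.png

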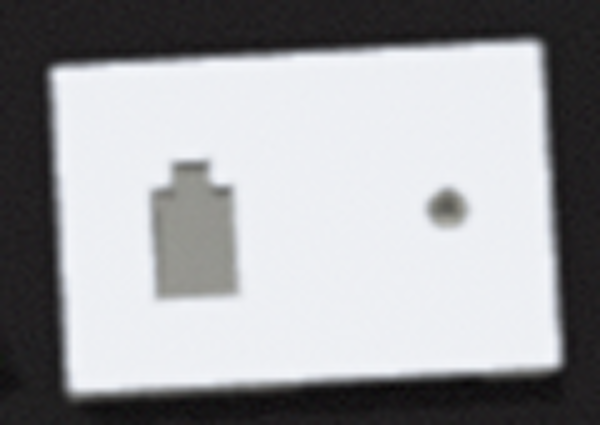

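View pics/b.png

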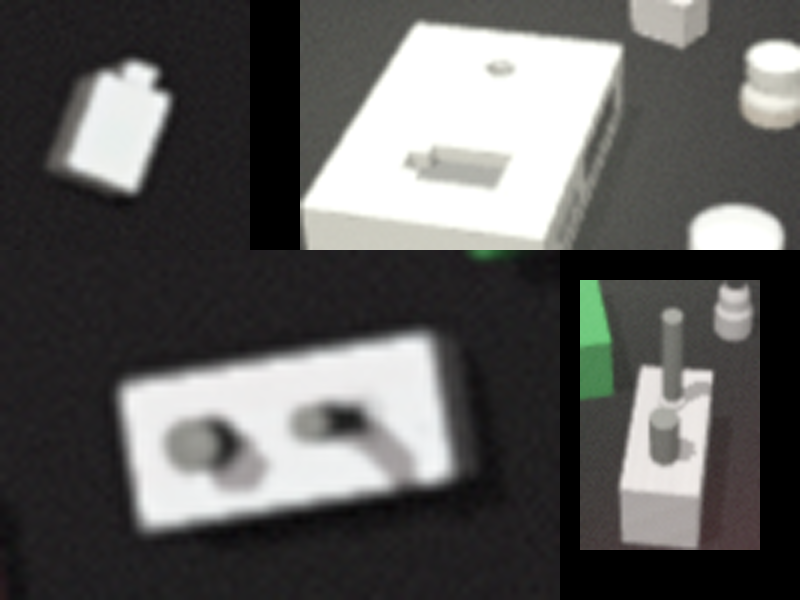

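The crops confirm the items. The block's tab points up and to the right at about (458,179). In the white stand at (221,231), the thin tall one at (225,229) is the probe (-y hole) and the fat short one at (208,232) is the marker. Next I'll measure them.

Run:
```python
from h import *
import pickle
t,s=pickle.load(open("c0.pkl","rb"))
g=cv2.cvtColor(t['img'],cv2.COLOR_RGB2GRAY)
def region(x0,y0,x1,y1,th):
    k=8; sub=cv2.resize(g[y0:y1,x0:x1],None,fx=k,fy=k,interpolation=cv2.INTER_CUBIC)
    m=(sub>th).astype(np.uint8); cs,_=cv2.findContours(m,cv2.RETR_EXTERNAL,cv2.CHAIN_APPROX_NONE)
    c=max(cs,key=cv2.contourArea)[:,0,:].astype(float); return (c+.5)/k-.5+[x0,y0]
def plane(pts,z): return np.array([onz(t,p,z)[:2] for p in pts])
def rect(n,P):
    r=cv2.minAreaRect((P*1000).astype(np.float32)); print(n,r); return r
R=plane(region(290,112,412,205,140),.06); r=rect("reader",R)
rect("stand",plane(region(185,210,250,252,140),.055))
def spec(n,x0,y0,x1,y1,th,z,inv=False):
    pass
k=8
def dark(n,x0,y0,x1,y1,th,z):
    sub=cv2.resize(g[y0:y1,x0:x1],None,fx=k,fy=k,interpolation=cv2.INTER_CUBIC)
    m=(sub<th).astype(np.uint8); cs,_=cv2.findContours(m,cv2.RETR_EXTERNAL,cv2.CHAIN_APPROX_NONE)
    c=max(cs,key=cv2.contourArea)[:,0,:].astype(float); c=(c+.5)/k-.5+[x0,y0]
    P=plane(c,z); rect(n,P); print(" bbox px",c.min(0),c.max(0)); return P
dark("pocket",312,142,345,180,195,.06)
dark("opening",368,147,392,168,200,.06)
# block
P=plane(region(436,172,472,210,175),.04); rect("blocktop+tab",P)
np.save("blk.npy",P)
hull=cv2.approxPolyDP((P*1000).astype(np.float32),2.0,True)[:,0]; print(hull)
for th in (150,175,200):
  P=plane(region(436,172,472,210,th),.04);print(th,cv2.minAreaRect((P*1000).astype(np.float32)))
```

```text
reader ((583.2785034179688, -28.503761291503906), (163.62631225585938, 243.49688720703125), 1.3296093940734863)
stand ((414.16796875, 297.62567138671875), (52.732391357421875, 113.09529113769531), 7.824172496795654)
pocket ((579.0751953125, 26.8042049407959), (68.1771469116211, 41.738059997558594), 0.8455981612205505)
 bbox px [319.5625 146.4375] [337.1875 174.3125]
opening ((584.9458618164062, -98.46624755859375), (19.560623168945312, 19.88703155517578), 42.96297073364258)
 bbox px [374.8125 152.0625] [383.1875 159.9375]
blocktop+tab ((500.5653381347656, -284.8412780761719), (37.12641143798828, 60.593753814697266), 67.44933319091797)
[[ 529.43634 -294.04276]
 [ 528.9278  -289.94293]
 [ 523.0876  -285.93152]
 [ 524.8982  -277.54324]
 [ 522.7889  -274.6338 ]
 [ 482.92535 -257.65073]
 [ 477.1632  -262.42108]
 [ 467.05377 -287.66037]
 [ 469.13477 -291.1893 ]
 [ 511.7933  -308.03128]
 [ 517.33966 -300.42664]
 [ 525.4425  -302.0292 ]]
150 ((500.5579528808594, -284.6385498046875), (38.67379379272461, 62.109004974365234), 66.86566162109375)
175 ((500.5653381347656, -284.8412780761719), (37.12641143798828, 60.593753814697266), 67.44933319091797)
200 ((500.6105041503906, -284.9206848144531), (35.354461669921875, 58.90449142456055), 67.22196197509766)
```

Sizes agree with the spec: reader 164x243, pocket with notch 68x42, and block 37x60.6. The offsets from the reader centre come out clean too, at about (-9.4,55.4) for the pocket and (0,-70) for the opening. Next I'll cross-check the block and probe between the two views and work out the first move.

```bash
cat >> h.py <<'E'
from scipy.spatial.transform import Rotation as Rn
def go(target,yaw=None,show=True):
    """needed tool-frame slide [mm] and dr about z [deg] to put GRASP POINT at target with tool x at yaw(deg)"""
    s=robot.get_state(); q=s['tool_rot']; R=Rn.from_quat([q[1],q[2],q[3],q[0]])
    M=R.as_matrix(); gp=np.array(s['tool_pos'])+M[:,2]*robot.grip_point_offset
    cy=np.degrees(np.arctan2(M[1,0],M[0,0]))
    print("t %.2f gp mm %s yaw %.2f zaxis %s F %s w %.1f"%(s['t'],(gp*1e3).round(1),cy,M[:,2].round(4),np.round(s['ft_force'],1),s['gripper_width']*1e3))
    print(" slide mm",(M.T@(np.array(target)-gp)*1e3).round(1), "dist",np.linalg.norm(np.array(target)-gp).round(4), "drz", None if yaw is None else round(-((yaw-cy+180)%360-180),2))
    if yaw is not None:
        Rt=Rn.from_euler('z',yaw,degrees=True)*Rn.from_euler('x',180,degrees=True)
        print(" rotvec deg",np.degrees((R.inv()*Rt).as_rotvec()).round(2)," slide in target frame",(Rt.as_matrix().T@(np.array(target)-gp)*1e3).round(1))
E
python3 - <<'E'
from h import *
import pickle
t,s=pickle.load(open("c0.pkl","rb"))
b=np.array([.496,-.2829]);y=np.radians(-22.6)
X=np.r_[b+.03*np.array([np.cos(y),np.sin(y)]),.04]
print("block centre top in side",proj(s,[*b,.04]),"tab",proj(s,X))
im=s['img'][:,:,::-1].copy()
big=cv2.resize(im[120:320,260:400],None,fx=4,fy=4,interpolation=cv2.INTER_CUBIC)[:,:]
def mk(X,col):
    p=(proj(s,X)-[260,120]+.5)*4-.5; cv2.circle(big,tuple(int(v) for v in p),3,col,-1)
c,sn=np.cos(y),np.sin(y);Rb=np.array([[c,-sn],[sn,c]])
for p in [(25,18),(25,-18),(-25,18),(-25,-18),(30,0)]: mk([*(b+Rb@np.array(p)/1e3),.04],(0,0,255))
st=np.array([.4142,.2976]);y=np.radians(7.82);c,sn=np.cos(y),np.sin(y);Rs=np.array([[c,-sn],[sn,c]])
pr=st+Rs@[0,-.025]; print("probe",pr)
for z in (.059,.134): mk([*pr,z],(0,0,255))
y=np.radians(1.33);c,sn=np.cos(y),np.sin(y);Rr=np.array([[c,-sn],[sn,c]]);rd=np.array([.5833,-.0285])
pk=rd+Rr@[-.01,.055];op=rd+Rr@[0,-.07];print("pocket",pk,"opening",op)
mk([*op,.06],(0,0,255))
for p in [(28,21),(28,-21),(-28,21),(-28,-21)]: mk([*(pk+Rr@np.array(p)/1e3),.06],(0,255,0))
cv2.imwrite("pics/chk.png",big[:600] if False else cv2.resize(big,None,fx=.75,fy=.75))
print("probe top px top-view",proj(t,[*pr,.134]))
go([.496,-.2829,.15],-22.6)
E
```

```text
block centre top in side [347.46380517 136.57404775] tab [339.92126451 134.0304632 ]
probe [0.41760154 0.27283249]
pocket [0.5720261  0.02625307] opening [ 0.58492476 -0.09848114]
probe top px top-view [223.45301523 229.31421645]
t 0.20 gp mm [ 229.9 -607.6  232.6] yaw 20.73 zaxis [-4.0e-04  1.3e-03 -1.0e+00] F [ 0.3 -0.4 -0.9] w 95.4
 slide mm [ 363.7 -209.4   83. ] dist 0.4278 drz 43.33
 rotvec deg [-8.000e-02  2.000e-02  4.333e+01]  slide in target frame [ 120.9 -402.    82.6]
```

View pics/chk.png

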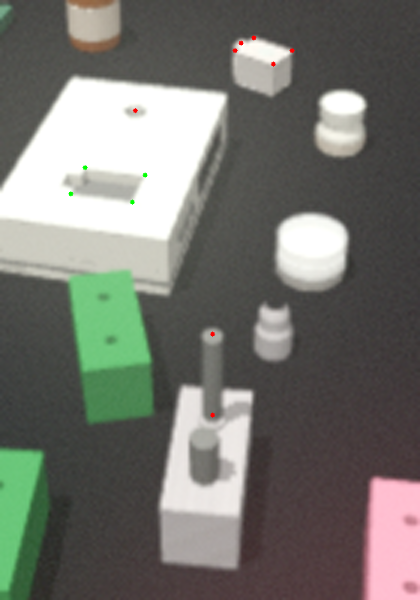

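The reprojected points from the top view land on the same features in the side view to about 1 px, so the measurements agree. I'll turn the wrist and head over the block.

```bash
python3 -m inch '[{"slide":[0,0,0],"dr":[0,0,6.2],"gripper":0.095},{"slide":[0,0,0],"dr":[0,0,6.2],"gripper":0.095},{"slide":[0,0,0],"dr":[0,0,6.2],"gripper":0.095},{"slide":[0,0,0],"dr":[0,0,6.2],"gripper":0.095},{"slide":[0,0,0],"dr":[0,0,6.2],"gripper":0.095},{"slide":[0,0,0],"dr":[0,0,6.2],"gripper":0.095},{"slide":[0,0,0],"dr":[0,0,6.1],"gripper":0.095}]' && python3 -m inch '[{"slide":[0.012,-0.038,0],"dr":[0,0,0],"gripper":0.095},{"slide":[0.012,-0.038,0],"dr":[0,0,0],"gripper":0.095},{"slide":[0.012,-0.038,0],"dr":[0,0,0],"gripper":0.095},{"slide":[0.012,-0.038,0],"dr":[0,0,0],"gripper":0.095},{"slide":[0.012,-0.038,0],"dr":[0,0,0],"gripper":0.095},{"slide":[0.012,-0.038,0],"dr":[0,0,0],"gripper":0.095},{"slide":[0.012,-0.038,0],"dr":[0,0,0],"gripper":0.095},{"slide":[0.012,-0.038,0],"dr":[0,0,0],"gripper":0.095},{"slide":[0.012,-0.038,0],"dr":[0,0,0],"gripper":0.095},{"slide":[0.012,-0.038,0],"dr":[0,0,0],"gripper":0.095}]'; python3 -m inch '[{"slide":[0,0,0],"dr":[0,0,0],"gripper":0.095},{"slide":[0,0,0],"dr":[0,0,0],"gripper":0.095}]'; python3 -c "
from h import *
go([.496,-.2829,.034],-22.6)
t=robot.camera('top');s=robot.camera('side')
cv2.imwrite('pics/c1.png',np.hstack([crop(t,380,120,160,160,2.5),crop(s,290,60,130,130,3.0769)]))"
```

```text
t: 0.78
tool_pos: [0.23, -0.6079, 0.4044]
tool_rot: [-0.0, 0.98, -0.198, -0.0]
ft_force: [0.6, 0.0, 0.1]
gripper_width: 0.0952
t: 1.62
tool_pos: [0.4875, -0.3013, 0.4047]
tool_rot: [0.0, 0.981, -0.196, 0.0]
ft_force: [0.4, -0.1, 0.7]
gripper_width: 0.095
t: 1.78
tool_pos: [0.4877, -0.3014, 0.4045]
tool_rot: [0.0, 0.981, -0.194, -0.0]
ft_force: [0.6, -0.6, 1.3]
gripper_width: 0.095
t 1.78 gp mm [ 487.6 -301.4  233.2] yaw -22.34 zaxis [-5.e-04  0.e+00 -1.e+00] F [ 0.6 -0.6  1.3] w 95.0
 slide mm [  0.8 -20.3 199.2] dist 0.2003 drz 0.26
 rotvec deg [0.01 0.03 0.26]  slide in target frame [  0.6 -20.3 199.2]
```

View pics/c1.png

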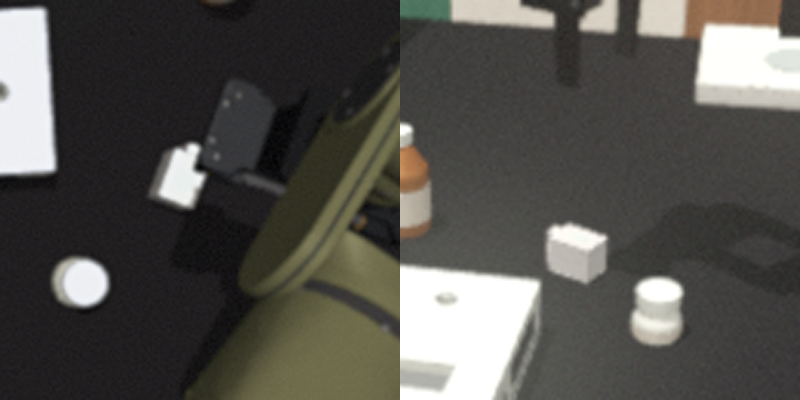

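The picture shows the gripper 20 mm short of the block, at about (185,175) in the left crop, with nothing in the way. I'll slide over and come down.

```bash
python3 -m inch '[{"slide":[0.001,-0.0203,0],"dr":[0,0,0.26],"gripper":0.095},{"slide":[0,0,0.03],"dr":[0,0,0],"gripper":0.095},{"slide":[0,0,0.03],"dr":[0,0,0],"gripper":0.095},{"slide":[0,0,0.03],"dr":[0,0,0],"gripper":0.095},{"slide":[0,0,0.03],"dr":[0,0,0],"gripper":0.095},{"slide":[0,0,0],"dr":[0,0,0],"gripper":0.095},{"slide":[0,0,0],"dr":[0,0,0],"gripper":0.095}]'; python3 -c "
from h import *
go([.496,-.2829,.034],-22.6)
t=robot.camera('top');s=robot.camera('side')
cv2.imwrite('pics/c2.png',np.hstack([crop(t,380,120,160,160,2.5),crop(s,290,60,130,130,3.0769)]))"
```

```text
t: 2.47
tool_pos: [0.4941, -0.2855, 0.283]
tool_rot: [-0.001, 0.98, -0.199, -0.002]
ft_force: [0.5, -0.5, 1.1]
gripper_width: 0.0949
t 2.47 gp mm [ 493.5 -285.1  111.7] yaw -22.96 zaxis [-0.0037  0.0025 -1.    ] F [ 0.5 -0.5  1.1] w 94.9
 slide mm [ 1.8 -3.  77.7] dist 0.0778 drz -0.36
 rotvec deg [-0.05  0.25 -0.36]  slide in target frame [ 1.5 -3.  77.7]
```

View pics/c2.png

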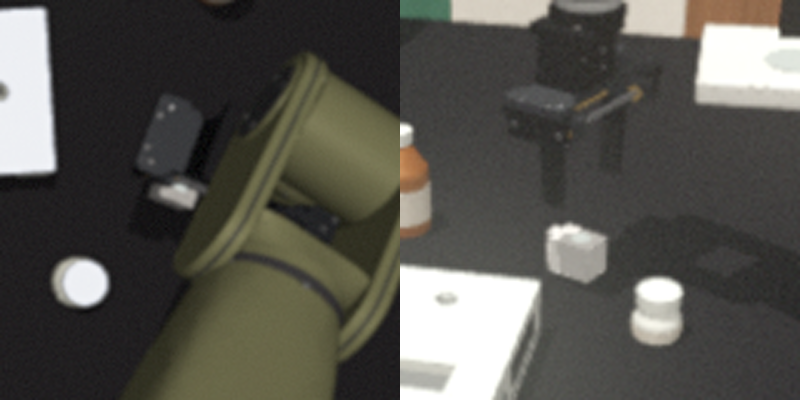

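The fingers straddle the block at about (575,250) in the right crop. I'll take out the small residual and come down.

```bash
python3 -m inch '[{"slide":[0.0015,-0.003,0],"dr":[0,0.25,-0.36],"gripper":0.095},{"slide":[0,0,0.026],"dr":[0,0,0],"gripper":0.095},{"slide":[0,0,0.026],"dr":[0,0,0],"gripper":0.095},{"slide":[0,0,0.016],"dr":[0,0,0],"gripper":0.095},{"slide":[0,0,0],"dr":[0,0,0],"gripper":0.095},{"slide":[0,0,0],"dr":[0,0,0],"gripper":0.095}]'; python3 -c "
from h import *
go([.496,-.2829,.034],-22.6)"
```

```text
t: 3.07
tool_pos: [0.4987, -0.2829, 0.2178]
tool_rot: [0.001, 0.981, -0.195, 0.003]
ft_force: [0.5, 0.3, 1.1]
gripper_width: 0.095
t 3.07 gp mm [ 499.5 -283.3   46.5] yaw -22.46 zaxis [ 0.0049 -0.0022 -1.    ] F [0.5 0.3 1.1] w 95.0
 slide mm [-3.5  1.  12.5] dist 0.013 drz 0.14
 rotvec deg [ 0.01 -0.31  0.14]  slide in target frame [-3.4  1.  12.5]
```

```bash
for i in 1 2 3; do python3 -m inch '[{"slide":[0,0,0],"dr":[0,0,0],"gripper":0.095},{"slide":[0,0,0],"dr":[0,0,0],"gripper":0.095}]' >/dev/null; python3 -c "
from h import *
go([.496,-.2829,.034],-22.6)"; done
```

```text
t 3.23 gp mm [ 500.6 -284.    48.1] yaw -22.46 zaxis [ 0.0077 -0.0042 -1.    ] F [-0.3 -0.4 -0.2] w 95.0
 slide mm [-4.8  0.7 14.1] dist 0.0149 drz 0.14
 rotvec deg [ 0.05 -0.5   0.14]  slide in target frame [-4.6  0.7 14.1]
t 3.40 gp mm [ 499.7 -283.5   46.9] yaw -22.47 zaxis [ 0.0061 -0.0031 -1.    ] F [ 0.8 -0.2  0.4] w 95.4
 slide mm [-3.8  0.9 12.9] dist 0.0135 drz 0.13
 rotvec deg [ 0.03 -0.39  0.13]  slide in target frame [-3.7  0.9 12.9]
t 3.57 gp mm [ 499.1 -283.1   45.9] yaw -22.47 zaxis [ 0.0046 -0.002  -1.    ] F [ 0.4 -0.1  0.1] w 95.1
 slide mm [-3.   1.  11.9] dist 0.0123 drz 0.13
 rotvec deg [ 0.01 -0.29  0.13]  slide in target frame [-2.9  1.  11.9]
```

```bash
for i in 1 2 3 4; do python3 -m inch '[{"slide":[0,0,0],"dr":[0,0,0],"gripper":0.095},{"slide":[0,0,0],"dr":[0,0,0],"gripper":0.095},{"slide":[0,0,0],"dr":[0,0,0],"gripper":0.095}]' >/dev/null; python3 -c "
from h import *
go([.496,-.2829,.034],-22.6)"; done
```

```text
t 3.82 gp mm [ 498.9 -282.9   45.4] yaw -22.47 zaxis [ 0.0039 -0.0016 -1.    ] F [0.1 0.2 0.1] w 95.0
 slide mm [-2.7  1.1 11.4] dist 0.0117 drz 0.13
 rotvec deg [-0.   -0.24  0.13]  slide in target frame [-2.7  1.1 11.4]
t 4.07 gp mm [ 498.9 -282.9   45.4] yaw -22.47 zaxis [ 0.004  -0.0016 -1.    ] F [ 0.1 -0.1 -0.1] w 95.0
 slide mm [-2.8  1.1 11.4] dist 0.0118 drz 0.13
 rotvec deg [-0.   -0.25  0.13]  slide in target frame [-2.7  1.1 11.4]
t 4.32 gp mm [ 498.9 -282.9   45.5] yaw -22.47 zaxis [ 0.004  -0.0017 -1.    ] F [-0.  -0.5 -0. ] w 94.8
 slide mm [-2.8  1.1 11.4] dist 0.0118 drz 0.13
 rotvec deg [-0.   -0.25  0.13]  slide in target frame [-2.7  1.1 11.5]
t 4.57 gp mm [ 498.9 -282.9   45.5] yaw -22.47 zaxis [ 0.0041 -0.0017 -1.    ] F [ 0.8  0.5 -0.1] w 95.3
 slide mm [-2.8  1.1 11.5] dist 0.0118 drz 0.13
 rotvec deg [-0.   -0.25  0.13]  slide in target frame [-2.7  1.1 11.5]
```

The arm takes about 0.7 s to settle, so the earlier tilt reading was only a transient. I'll correct for that, finish coming down and close the fingers.

```bash
python3 -m inch '[{"slide":[-0.0028,0.001,0],"dr":[0,-0.25,0.13],"gripper":0.095},{"slide":[0,0,0.0055],"dr":[0,0,0],"gripper":0.095},{"slide":[0,0,0.006],"dr":[0,0,0],"gripper":0.095},{"slide":[0,0,0],"dr":[0,0,0],"gripper":0.095},{"slide":[0,0,0],"dr":[0,0,0],"gripper":0.095},{"slide":[0,0,0],"dr":[0,0,0],"gripper":0.095},{"slide":[0,0,0],"dr":[0,0,0],"gripper":0.095},{"slide":[0,0,0],"dr":[0,0,0],"gripper":0.095},{"slide":[0,0,0],"dr":[0,0,0],"gripper":0.095}]'; python3 -c "
from h import *
go([.496,-.2829,.034],-22.6)"
python3 -m inch '[{"slide":[0,0,0],"dr":[0,0,0],"gripper":0.06},{"slide":[0,0,0],"dr":[0,0,0],"gripper":0.05},{"slide":[0,0,0],"dr":[0,0,0],"gripper":0.04},{"slide":[0,0,0],"dr":[0,0,0],"gripper":0.02},{"slide":[0,0,0],"dr":[0,0,0],"gripper":0.02},{"slide":[0,0,0],"dr":[0,0,0],"gripper":0.02},{"slide":[0,0,0],"dr":[0,0,0],"gripper":0.02},{"slide":[0,0,0],"dr":[0,0,0],"gripper":0.02}]'; python3 -c "
from h import *
go([.496,-.2829,.134],-22.6)"
```

```text
t: 5.32
tool_pos: [0.4954, -0.2826, 0.2055]
tool_rot: [0.0, 0.981, -0.196, 0.0]
ft_force: [0.1, -0.1, -0.7]
gripper_width: 0.0952
t 5.32 gp mm [ 495.4 -282.6   34.2] yaw -22.60 zaxis [ 3.e-04 -2.e-04 -1.e+00] F [ 0.1 -0.1 -0.7] w 95.2
 slide mm [0.6 0.  0.2] dist 0.0007 drz 0.0
 rotvec deg [ 0.01 -0.02  0.  ]  slide in target frame [0.6 0.  0.2]
t: 5.98
tool_pos: [0.4953, -0.2825, 0.2052]
tool_rot: [-0.0, 0.981, -0.196, -0.0]
ft_force: [-0.1, 0.3, -0.3]
gripper_width: 0.0472
t 5.98 gp mm [ 495.3 -282.5   33.9] yaw -22.60 zaxis [-0.  0. -1.] F [-0.1  0.3 -0.3] w 47.2
 slide mm [ 8.000e-01  1.000e-01 -1.001e+02] dist 0.1001 drz -0.0
 rotvec deg [-0.  0. -0.]  slide in target frame [ 8.000e-01  1.000e-01 -1.001e+02]
```

```bash
python3 -m inch '[{"slide":[0,0,0],"dr":[0,0,0],"gripper":0.02},{"slide":[0,0,0],"dr":[0,0,0],"gripper":0.02},{"slide":[0,0,0],"dr":[0,0,0],"gripper":0.02},{"slide":[0,0,0],"dr":[0,0,0],"gripper":0.02}]'
python3 -m inch '[{"slide":[0,0,-0.01],"dr":[0,0,0],"gripper":0.02},{"slide":[0,0,-0.02],"dr":[0,0,0],"gripper":0.02},{"slide":[0,0,-0.03],"dr":[0,0,0],"gripper":0.02},{"slide":[0,0,-0.03],"dr":[0,0,0],"gripper":0.02},{"slide":[0,0,-0.02],"dr":[0,0,0],"gripper":0.02},{"slide":[0,0,0],"dr":[0,0,0],"gripper":0.02},{"slide":[0,0,0],"dr":[0,0,0],"gripper":0.02}]'; python3 -c "
from h import *
go([.572,.0263,.16],1.3)"
```

```text
t: 6.32
tool_pos: [0.4953, -0.2825, 0.2052]
tool_rot: [-0.0, 0.981, -0.196, -0.0]
ft_force: [0.2, 1.5, 0.4]
gripper_width: 0.0355
t: 6.9
tool_pos: [0.4954, -0.2826, 0.3167]
tool_rot: [0.001, 0.981, -0.196, 0.001]
ft_force: [-0.3, -0.4, -3.1]
gripper_width: 0.0358
t 6.90 gp mm [ 495.8 -282.9  145.4] yaw -22.60 zaxis [ 0.0024 -0.0018 -1.    ] F [-0.3 -0.4 -3.1] w 35.8
 slide mm [ -48.5 -314.8  -15. ] dist 0.3188 drz -23.9
 rotvec deg [  0.08  -0.15 -23.9 ]  slide in target frame [  83.2 -307.4  -14.6]
```

The block is held at 35.8 mm opening and the force reads its weight. I'll turn it to the reader's heading and carry it over the pocket.

```bash
python3 -m inch '[{"slide":[0,0,0],"dr":[0,0,-4.8],"gripper":0.02},{"slide":[0,0,0],"dr":[0,0,-4.8],"gripper":0.02},{"slide":[0,0,0],"dr":[0,0,-4.8],"gripper":0.02},{"slide":[0,0,0],"dr":[0,0,-4.8],"gripper":0.02},{"slide":[0,0,0],"dr":[0,0,-4.7],"gripper":0.02}]'
python3 -m inch '[{"slide":[0.004,-0.015,0],"dr":[0,0,0],"gripper":0.02},{"slide":[0.009,-0.033,0],"dr":[0,0,0],"gripper":0.02},{"slide":[0.009,-0.034,0],"dr":[0,0,0],"gripper":0.02},{"slide":[0.01,-0.036,0],"dr":[0,0,0],"gripper":0.02},{"slide":[0.01,-0.037,0],"dr":[0,0,0],"gripper":0.02},{"slide":[0.01,-0.037,0],"dr":[0,0,0],"gripper":0.02},{"slide":[0.01,-0.037,0],"dr":[0,0,0],"gripper":0.02},{"slide":[0.009,-0.034,0],"dr":[0,0,0],"gripper":0.02},{"slide":[0.008,-0.03,0],"dr":[0,0,0],"gripper":0.02},{"slide":[0.004,-0.014,0],"dr":[0,0,0],"gripper":0.02}]'
python3 -m inch '[{"slide":[0,0,0],"dr":[0,0,0],"gripper":0.02},{"slide":[0,0,0],"dr":[0,0,0],"gripper":0.02},{"slide":[0,0,0],"dr":[0,0,0],"gripper":0.02},{"slide":[0,0,0],"dr":[0,0,0],"gripper":0.02},{"slide":[0,0,0],"dr":[0,0,0],"gripper":0.02},{"slide":[0,0,0],"dr":[0,0,0],"gripper":0.02},{"slide":[0,0,0],"dr":[0,0,0],"gripper":0.02},{"slide":[0,0,0],"dr":[0,0,0],"gripper":0.02}]'
python3 -c "
from h import *
go([.572,.0263,.11],1.3)
t=robot.camera('top');s=robot.camera('side')
cv2.imwrite('pics/c3.png',np.hstack([crop(t,280,100,140,140,2.857),crop(s,240,90,140,140,2.857)]))"
```

```text
t: 7.32
tool_pos: [0.4944, -0.282, 0.312]
tool_rot: [-0.002, 1.0, 0.013, -0.002]
ft_force: [-0.0, -0.6, -2.2]
gripper_width: 0.0358
t: 8.15
tool_pos: [0.5706, 0.0295, 0.3121]
tool_rot: [-0.001, 1.0, 0.013, -0.002]
ft_force: [0.3, -0.5, -1.3]
gripper_width: 0.036
t: 8.82
tool_pos: [0.5713, 0.0258, 0.3154]
tool_rot: [0.0, 1.0, 0.011, 0.0]
ft_force: [0.0, -0.2, -1.7]
gripper_width: 0.036
t 8.82 gp mm [571.3  25.8 144.1] yaw 1.25 zaxis [ 2.e-04 -1.e-04 -1.e+00] F [ 0.  -0.2 -1.7] w 36.0
 slide mm [ 0.7 -0.5 34.1] dist 0.0341 drz -0.05
 rotvec deg [ 0.   -0.01 -0.05]  slide in target frame [ 0.7 -0.5 34.1]
```

View pics/c3.png

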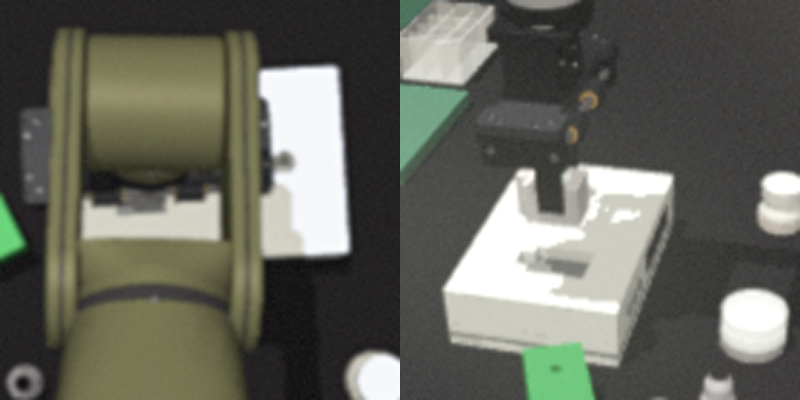

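```bash
cat > chk.py <<'E'
from h import *
import sys
zb=float(sys.argv[1]); n=sys.argv[2]
s=robot.camera('side')
q=robot.get_state(); gp=np.array(q['tool_pos'])-[0,0,.1713]; y=np.radians(1.3);c,sn=np.cos(y),np.sin(y);Rr=np.array([[c,-sn],[sn,c]])
x0,y0,k=270,140,8
big=crop(s,x0,y0,95,75,k)
def mk(X,col):
    p=(proj(s,X)-[x0,y0]+.5)*k-.5; cv2.circle(big,tuple(int(v) for v in p),3,col,-1)
b=gp[:2]+Rr@[.0007,0]
print(gp,b)
for p in [(25,18),(25,-18),(-25,18),(-25,-18),(35,7),(35,-7)]:
    for z in (zb,zb+.04): mk([*(b+Rr@np.array(p)/1e3),z],(0,0,255))
pk=np.array([.572,.0263])
for p in [(28,21),(28,-21),(-28,21),(-28,-21),(41,10),(41,-10)]: mk([*(pk+Rr@np.array(p)/1e3),.06],(0,255,0))
cv2.imwrite(n,big)
E
python3 -m inch '[{"slide":[0,0,0.016],"dr":[0,0,0],"gripper":0.02},{"slide":[0,0,0.01],"dr":[0,0,0],"gripper":0.02},{"slide":[0,0,0],"dr":[0,0,0],"gripper":0.02},{"slide":[0,0,0],"dr":[0,0,0],"gripper":0.02},{"slide":[0,0,0],"dr":[0,0,0],"gripper":0.02},{"slide":[0,0,0],"dr":[0,0,0],"gripper":0.02},{"slide":[0,0,0],"dr":[0,0,0],"gripper":0.02},{"slide":[0,0,0],"dr":[0,0,0],"gripper":0.02},{"slide":[0,0,0],"dr":[0,0,0],"gripper":0.02}]'
python3 chk.py 0.084 pics/c4.png
```

```text
t: 9.67
tool_pos: [0.5714, 0.0263, 0.2897]
tool_rot: [0.0, 1.0, 0.011, 0.0]
ft_force: [-0.7, -0.9, -1.3]
gripper_width: 0.036
[0.5713693  0.02629135 0.11827965] [0.57206912 0.02630723]
```

View pics/c4.png

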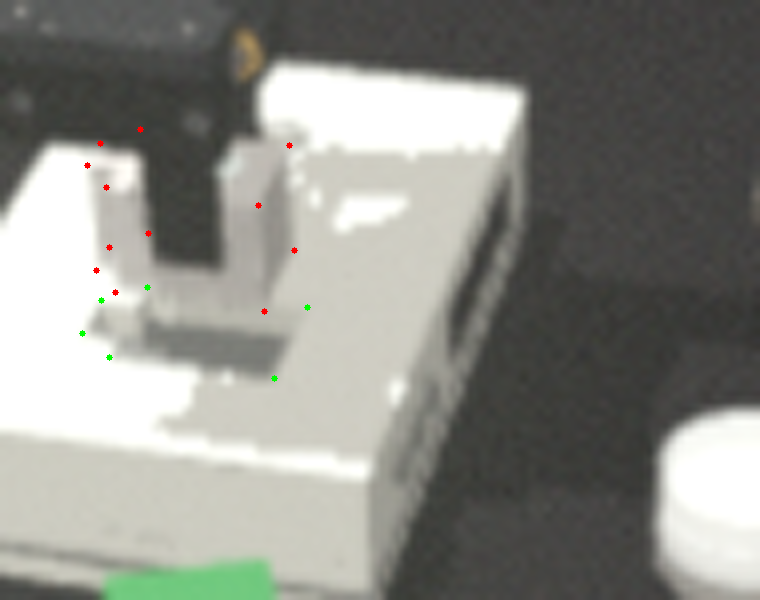

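The predicted block corners (red) and pocket corners (green) sit on the real edges to about 0.5 px; for example, the block's lower right corner is predicted at (264,311) and seen at (262,308). I'll lower it in.

```bash
python3 -m inch '[{"slide":[0,0,0.01],"dr":[0,0,0],"gripper":0.02},{"slide":[0,0,0.009],"dr":[0,0,0],"gripper":0.02},{"slide":[0,0,0],"dr":[0,0,0],"gripper":0.02},{"slide":[0,0,0],"dr":[0,0,0],"gripper":0.02},{"slide":[0,0,0],"dr":[0,0,0],"gripper":0.02},{"slide":[0,0,0],"dr":[0,0,0],"gripper":0.02},{"slide":[0,0,0],"dr":[0,0,0],"gripper":0.02},{"slide":[0,0,0],"dr":[0,0,0],"gripper":0.02}]'
python3 -m inch '[{"slide":[0,0,0.003],"dr":[0,0,0],"gripper":0.02},{"slide":[0,0,0.003],"dr":[0,0,0],"gripper":0.02},{"slide":[0,0,0],"dr":[0,0,0],"gripper":0.02},{"slide":[0,0,0],"dr":[0,0,0],"gripper":0.02},{"slide":[0,0,0],"dr":[0,0,0],"gripper":0.02}]'
python3 -c "
from h import *
go([.5713,.0263,.082],1.3)"
```

```text
t: 10.38
tool_pos: [0.5714, 0.0263, 0.2706]
tool_rot: [0.0, 1.0, 0.011, 0.0]
ft_force: [0.2, -0.0, -1.7]
gripper_width: 0.0359
t: 10.8
tool_pos: [0.5712, 0.0263, 0.2641]
tool_rot: [0.0, 1.0, 0.011, -0.0]
ft_force: [0.8, -0.6, -2.0]
gripper_width: 0.0355
t 10.80 gp mm [571.2  26.3  92.8] yaw 1.30 zaxis [-3.e-04 -0.e+00 -1.e+00] F [ 0.8 -0.6 -2. ] w 35.5
 slide mm [ 0.1 -0.  10.8] dist 0.0108 drz 0.0
 rotvec deg [0.   0.01 0.  ]  slide in target frame [ 0.1 -0.  10.8]
```

```bash
python3 -m inch '[{"slide":[0,0,0.003],"dr":[0,0,0],"gripper":0.02},{"slide":[0,0,0.003],"dr":[0,0,0],"gripper":0.02},{"slide":[0,0,0.003],"dr":[0,0,0],"gripper":0.02},{"slide":[0,0,0],"dr":[0,0,0],"gripper":0.02},{"slide":[0,0,0],"dr":[0,0,0],"gripper":0.02},{"slide":[0,0,0],"dr":[0,0,0],"gripper":0.02},{"slide":[0,0,0],"dr":[0,0,0],"gripper":0.02}]'
python3 -m inch '[{"slide":[0,0,0.001],"dr":[0,0,0],"gripper":0.02},{"slide":[0,0,0.001],"dr":[0,0,0],"gripper":0.02},{"slide":[0,0,0],"dr":[0,0,0],"gripper":0.02},{"slide":[0,0,0],"dr":[0,0,0],"gripper":0.02},{"slide":[0,0,0],"dr":[0,0,0],"gripper":0.02}]'
python3 -c "
from h import *
go([.5713,.0263,.082],1.3)"
python3 chk.py 0.048 pics/c5.png
```

```text
t: 11.38
tool_pos: [0.5714, 0.0263, 0.2554]
tool_rot: [0.0, 1.0, 0.011, 0.0]
ft_force: [-0.2, 0.3, -1.7]
gripper_width: 0.0353
t: 11.8
tool_pos: [0.5713, 0.0263, 0.2532]
tool_rot: [0.0, 1.0, 0.011, -0.0]
ft_force: [-0.9, 0.6, -1.5]
gripper_width: 0.0358
t 11.80 gp mm [571.3  26.3  81.9] yaw 1.30 zaxis [-0. -0. -1.] F [-0.9  0.6 -1.5] w 35.8
 slide mm [ 0.  -0.  -0.1] dist 0.0001 drz 0.0
 rotvec deg [0. 0. 0.]  slide in target frame [ 0.  -0.  -0.1]
[0.57127375 0.02629037 0.08194524] [0.57197357 0.02630625]
```

View pics/c5.png

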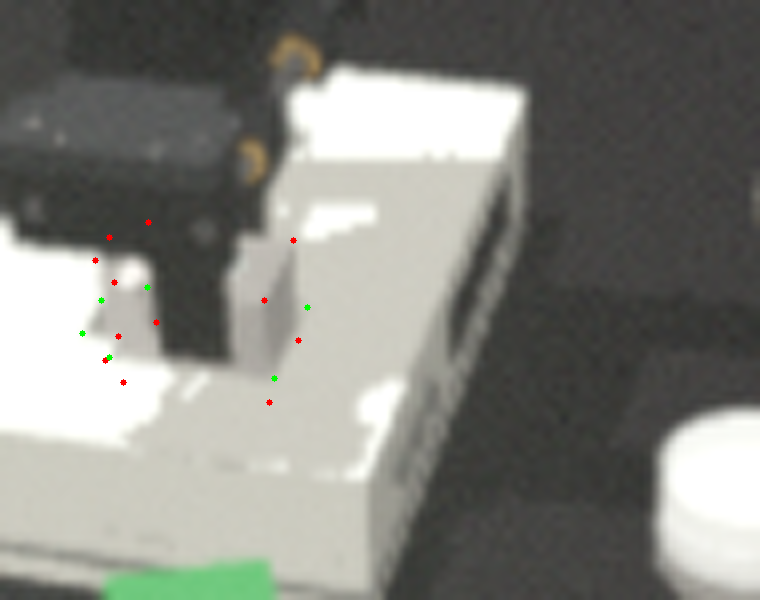

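The block is in the pocket, with its walls vanishing at the rim near (250,365). The load still reads as weight, so I'll lower slightly until it touches and then let go.

```bash
python3 -m inch '[{"slide":[0,0,0.0007],"dr":[0,0,0],"gripper":0.02},{"slide":[0,0,0],"dr":[0,0,0],"gripper":0.02},{"slide":[0,0,0],"dr":[0,0,0],"gripper":0.02},{"slide":[0,0,0],"dr":[0,0,0],"gripper":0.02}]'
python3 -m inch '[{"slide":[0,0,0],"dr":[0,0,0],"gripper":0.042},{"slide":[0,0,0],"dr":[0,0,0],"gripper":0.055},{"slide":[0,0,0],"dr":[0,0,0],"gripper":0.07},{"slide":[0,0,0],"dr":[0,0,0],"gripper":0.07},{"slide":[0,0,0],"dr":[0,0,0],"gripper":0.07},{"slide":[0,0,0],"dr":[0,0,0],"gripper":0.07},{"slide":[0,0,0],"dr":[0,0,0],"gripper":0.07}]'
```

```text
t: 12.18
tool_pos: [0.5714, 0.0263, 0.2532]
tool_rot: [0.0, 1.0, 0.011, -0.0]
ft_force: [-3.7, -0.3, 6.0]
gripper_width: 0.0358
t: 12.77
tool_pos: [0.5713, 0.0263, 0.2524]
tool_rot: [0.0, 1.0, 0.011, -0.0]
ft_force: [-0.2, -0.2, 0.9]
gripper_width: 0.0694
```

Contact felt at 6 N, then released. Raise, look, and head for the probe.

```bash
python3 -m inch '[{"slide":[0,0,-0.01],"dr":[0,0,0],"gripper":0.07},{"slide":[0,0,-0.025],"dr":[0,0,0],"gripper":0.07},{"slide":[0,0,-0.03],"dr":[0,0,0],"gripper":0.07},{"slide":[0,0,-0.03],"dr":[0,0,0],"gripper":0.07},{"slide":[0,0,-0.03],"dr":[0,0,0],"gripper":0.07},{"slide":[0,0,-0.015],"dr":[0,0,0],"gripper":0.07}]'
python3 -m inch '[{"slide":[0,0,0],"dr":[0,0,-7],"gripper":0.07},{"slide":[0,0,0],"dr":[0,0,-7],"gripper":0.07},{"slide":[0,0,0],"dr":[0,0,-7],"gripper":0.07},{"slide":[0,0,0],"dr":[0,0,-7],"gripper":0.07},{"slide":[0,0,0],"dr":[0,0,-7],"gripper":0.07},{"slide":[0,0,0],"dr":[0,0,-7],"gripper":0.07},{"slide":[0,0,0],"dr":[0,0,-7],"gripper":0.07},{"slide":[0,0,0],"dr":[0,0,-7],"gripper":0.07},{"slide":[0,0,0],"dr":[0,0,-7],"gripper":0.07},{"slide":[0,0,0],"dr":[0,0,-7],"gripper":0.07}]'
python3 -m inch '[{"slide":[0,0,0],"dr":[0,0,-7],"gripper":0.07},{"slide":[0,0,0],"dr":[0,0,-7],"gripper":0.07},{"slide":[0,0,0],"dr":[0,0,-7],"gripper":0.07},{"slide":[0,0,0],"dr":[0,0,-5.5],"gripper":0.07},{"slide":[0,0,0],"dr":[0,0,0],"gripper":0.07},{"slide":[0,0,0],"dr":[0,0,0],"gripper":0.07},{"slide":[0,0,0],"dr":[0,0,0],"gripper":0.07}]'
python3 -c "
from h import *
go([.4176,.2728,.2],97.8)"
```

```text
t: 13.27
tool_pos: [0.5718, 0.0263, 0.3983]
tool_rot: [0.0, 1.0, 0.011, 0.004]
ft_force: [0.7, 0.4, 0.8]
gripper_width: 0.0702
t: 14.1
tool_pos: [0.5712, 0.0263, 0.3934]
tool_rot: [0.0, 0.811, 0.585, 0.0]
ft_force: [-0.6, 0.2, -0.6]
gripper_width: 0.0704
t: 14.68
tool_pos: [0.5712, 0.0263, 0.393]
tool_rot: [0.0, 0.658, 0.753, 0.0]
ft_force: [0.3, 0.2, 0.5]
gripper_width: 0.0703
t 14.68 gp mm [571.3  26.3 221.7] yaw 97.68 zaxis [ 5.e-04  0.e+00 -1.e+00] F [0.3 0.2 0.5] w 70.3
 slide mm [ 264.8 -119.4   21.6] dist 0.2913 drz -0.12
 rotvec deg [ 0.03  0.   -0.12]  slide in target frame [ 265.1 -118.9   21.7]
```

```bash
python3 -m inch '[{"slide":[0.012,-0.005,0],"dr":[0,0,-0.1],"gripper":0.07},{"slide":[0.028,-0.012,0],"dr":[0,0,0],"gripper":0.07},{"slide":[0.033,-0.015,0],"dr":[0,0,0],"gripper":0.07},{"slide":[0.034,-0.016,0],"dr":[0,0,0],"gripper":0.07},{"slide":[0.034,-0.016,0],"dr":[0,0,0],"gripper":0.07},{"slide":[0.034,-0.016,0],"dr":[0,0,0],"gripper":0.07},{"slide":[0.034,-0.015,0],"dr":[0,0,0],"gripper":0.07},{"slide":[0.028,-0.012,0],"dr":[0,0,0],"gripper":0.07},{"slide":[0.018,-0.008,0],"dr":[0,0,0],"gripper":0.07},{"slide":[0.01,-0.004,0],"dr":[0,0,0],"gripper":0.07}]'
python3 -m inch '[{"slide":[0,0,0],"dr":[0,0,0],"gripper":0.07},{"slide":[0,0,0],"dr":[0,0,0],"gripper":0.07},{"slide":[0,0,0],"dr":[0,0,0],"gripper":0.07},{"slide":[0,0,0],"dr":[0,0,0],"gripper":0.07},{"slide":[0,0,0],"dr":[0,0,0],"gripper":0.07},{"slide":[0,0,0],"dr":[0,0,0],"gripper":0.07},{"slide":[0,0,0],"dr":[0,0,0],"gripper":0.07},{"slide":[0,0,0],"dr":[0,0,0],"gripper":0.07}]'
python3 -c "
from h import *
go([.4176,.2728,.09],97.8)
t=robot.camera('top');s=robot.camera('side')
cv2.imwrite('pics/c6.png',np.hstack([crop(t,260,90,160,160,2.5),crop(s,240,130,160,160,2.5)]))"
```

```text
t: 15.52
tool_pos: [0.415, 0.2745, 0.3927]
tool_rot: [-0.0, 0.656, 0.755, 0.0]
ft_force: [0.2, -0.6, -0.6]
gripper_width: 0.0698
t: 16.18
tool_pos: [0.4173, 0.2721, 0.3925]
tool_rot: [-0.0, 0.657, 0.754, -0.0]
ft_force: [-0.5, -0.0, 0.1]
gripper_width: 0.07
t 16.18 gp mm [417.3 272.1 221.2] yaw 97.85 zaxis [-1.e-04 -1.e-04 -1.e+00] F [-0.5 -0.   0.1] w 70.0
 slide mm [  0.6   0.5 131.2] dist 0.1312 drz 0.05
 rotvec deg [-0.01  0.    0.05]  slide in target frame [  0.6   0.4 131.2]
```

View pics/c6.png

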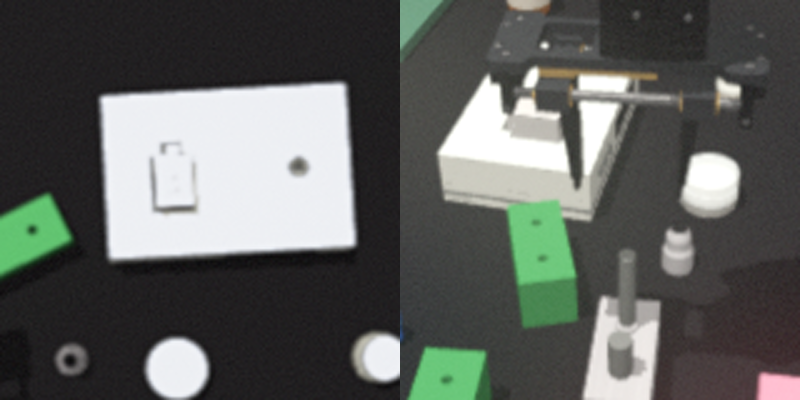

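The block sits in the pocket with its tab in the notch, at (173,178) in the left crop. The gripper is above the probe at (627,285) on the right. Coming down around the handle.

```bash
python3 -m inch '[{"slide":[0.0006,0.0005,0.015],"dr":[0,0,0],"gripper":0.07},{"slide":[0,0,0.025],"dr":[0,0,0],"gripper":0.07},{"slide":[0,0,0.025],"dr":[0,0,0],"gripper":0.07},{"slide":[0,0,0.025],"dr":[0,0,0],"gripper":0.07},{"slide":[0,0,0.02],"dr":[0,0,0],"gripper":0.07},{"slide":[0,0,0.014],"dr":[0,0,0],"gripper":0.07},{"slide":[0,0,0.007],"dr":[0,0,0],"gripper":0.07}]'
python3 -m inch '[{"slide":[0,0,0],"dr":[0,0,0],"gripper":0.07},{"slide":[0,0,0],"dr":[0,0,0],"gripper":0.07},{"slide":[0,0,0],"dr":[0,0,0],"gripper":0.07},{"slide":[0,0,0],"dr":[0,0,0],"gripper":0.07},{"slide":[0,0,0],"dr":[0,0,0],"gripper":0.07},{"slide":[0,0,0],"dr":[0,0,0],"gripper":0.07},{"slide":[0,0,0],"dr":[0,0,0],"gripper":0.07},{"slide":[0,0,0],"dr":[0,0,0],"gripper":0.07}]'
python3 -c "
from h import *
go([.4176,.2728,.09],97.8)
t=robot.camera('top');s=robot.camera('side')
cv2.imwrite('pics/c7.png',np.hstack([crop(t,180,180,100,100,4),crop(s,280,190,100,100,4)]))"
```

```text
t: 16.87
tool_pos: [0.4166, 0.2727, 0.259]
tool_rot: [-0.001, 0.657, 0.754, -0.002]
ft_force: [-0.9, -1.0, 0.1]
gripper_width: 0.0702
t: 17.53
tool_pos: [0.4175, 0.2731, 0.2618]
tool_rot: [0.0, 0.657, 0.754, 0.0]
ft_force: [0.2, 0.4, -0.1]
gripper_width: 0.07
t 17.53 gp mm [417.5 273.2  90.5] yaw 97.90 zaxis [ 4.e-04  2.e-04 -1.e+00] F [ 0.2  0.4 -0.1] w 70.0
 slide mm [-0.4  0.   0.5] dist 0.0006 drz 0.1
 rotvec deg [ 0.02 -0.01  0.1 ]  slide in target frame [-0.4  0.   0.5]
```

View pics/c7.png

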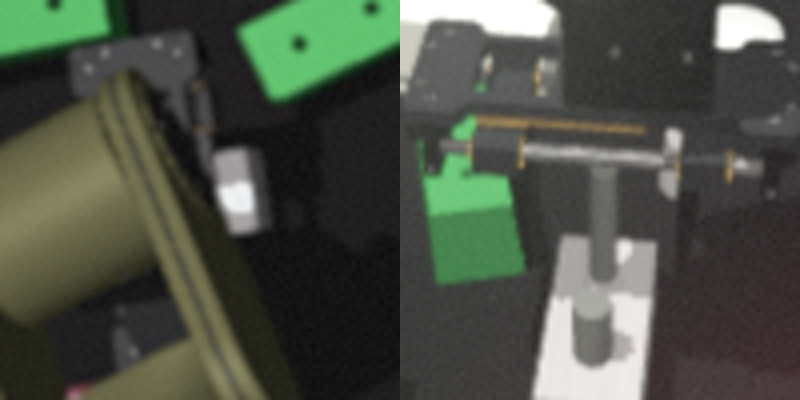

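The handle at (603,225) stands between the two fingers, clear of the marker and the green stand. I'll close and draw it out.

```bash
python3 -m inch '[{"slide":[0,0,0],"dr":[0,0,0],"gripper":0.05},{"slide":[0,0,0],"dr":[0,0,0],"gripper":0.04},{"slide":[0,0,0],"dr":[0,0,0],"gripper":0.03},{"slide":[0,0,0],"dr":[0,0,0],"gripper":0.02},{"slide":[0,0,0],"dr":[0,0,0],"gripper":0},{"slide":[0,0,0],"dr":[0,0,0],"gripper":0},{"slide":[0,0,0],"dr":[0,0,0],"gripper":0},{"slide":[0,0,0],"dr":[0,0,0],"gripper":0},{"slide":[0,0,0],"dr":[0,0,0],"gripper":0},{"slide":[0,0,0],"dr":[0,0,0],"gripper":0}]'
python3 -m inch '[{"slide":[0,0,0],"dr":[0,0,0],"gripper":0},{"slide":[0,0,0],"dr":[0,0,0],"gripper":0},{"slide":[0,0,0],"dr":[0,0,0],"gripper":0},{"slide":[0,0,0],"dr":[0,0,0],"gripper":0}]'
python3 -m inch '[{"slide":[0,0,-0.006],"dr":[0,0,0],"gripper":0},{"slide":[0,0,-0.01],"dr":[0,0,0],"gripper":0},{"slide":[0,0,-0.014],"dr":[0,0,0],"gripper":0},{"slide":[0,0,-0.014],"dr":[0,0,0],"gripper":0},{"slide":[0,0,-0.014],"dr":[0,0,0],"gripper":0},{"slide":[0,0,-0.014],"dr":[0,0,0],"gripper":0},{"slide":[0,0,-0.014],"dr":[0,0,0],"gripper":0},{"slide":[0,0,-0.014],"dr":[0,0,0],"gripper":0},{"slide":[0,0,-0.014],"dr":[0,0,0],"gripper":0},{"slide":[0,0,-0.01],"dr":[0,0,0],"gripper":0}]'
python3 -m inch '[{"slide":[0,0,0],"dr":[0,0,0],"gripper":0},{"slide":[0,0,0],"dr":[0,0,0],"gripper":0},{"slide":[0,0,0],"dr":[0,0,0],"gripper":0},{"slide":[0,0,0],"dr":[0,0,0],"gripper":0},{"slide":[0,0,0],"dr":[0,0,0],"gripper":0},{"slide":[0,0,0],"dr":[0,0,0],"gripper":0}]'
python3 -c "
from h import *
go([.585,-.0985,.213],97.8)
t=robot.camera('top');s=robot.camera('side')
cv2.imwrite('pics/c8.png',np.hstack([crop(t,180,180,100,100,4),crop(s,250,130,140,140,2.857)]))"
```

```text
t: 18.47
tool_pos: [0.4174, 0.2731, 0.2616]
tool_rot: [0.0, 0.657, 0.754, 0.0]
ft_force: [-0.3, 0.2, -0.4]
gripper_width: 0.0137
t: 18.8
tool_pos: [0.4174, 0.2731, 0.2616]
tool_rot: [0.0, 0.657, 0.754, 0.0]
ft_force: [-0.3, -0.4, -0.1]
gripper_width: 0.0135
t: 19.63
tool_pos: [0.4174, 0.2731, 0.388]
tool_rot: [0.0, 0.657, 0.754, 0.001]
ft_force: [0.4, -0.2, -0.5]
gripper_width: 0.0139
t: 20.13
tool_pos: [0.4173, 0.273, 0.3847]
tool_rot: [-0.0, 0.657, 0.754, -0.001]
ft_force: [-0.5, -0.0, -0.9]
gripper_width: 0.0134
t 20.13 gp mm [417.1 272.9 213.4] yaw 97.90 zaxis [-1.4e-03 -8.0e-04 -1.0e+00] F [-0.5 -0.  -0.9] w 13.4
 slide mm [-391.   115.3    0.4] dist 0.4076 drz 0.1
 rotvec deg [-0.09  0.03  0.1 ]  slide in target frame [-390.8  116.     0.4]
```

View pics/c8.png

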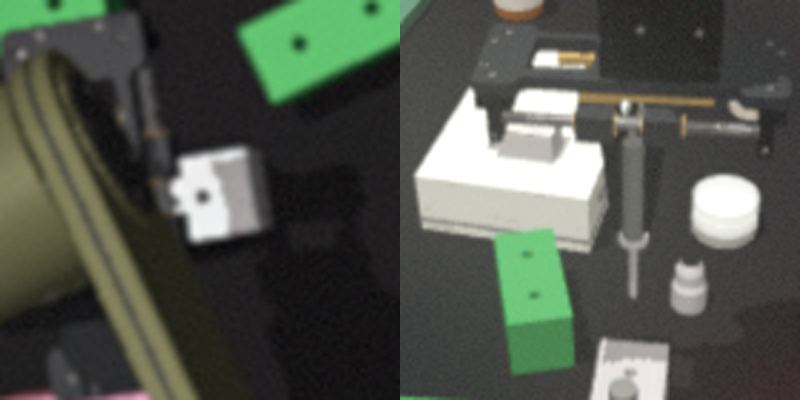

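The probe is out and hangs straight, with its tip at (633,297) on the right and its hole now empty. The marker is still in place. I'll carry the probe to the opening.

```bash
python3 -m inch '[{"slide":[-0.01,0.003,0],"dr":[0,0,0.1],"gripper":0},{"slide":[-0.02,0.006,0],"dr":[0,0,0],"gripper":0},{"slide":[-0.025,0.008,0],"dr":[0,0,0],"gripper":0},{"slide":[-0.03,0.009,0],"dr":[0,0,0],"gripper":0},{"slide":[-0.03,0.009,0],"dr":[0,0,0],"gripper":0},{"slide":[-0.03,0.009,0],"dr":[0,0,0],"gripper":0},{"slide":[-0.03,0.009,0],"dr":[0,0,0],"gripper":0},{"slide":[-0.03,0.009,0],"dr":[0,0,0],"gripper":0},{"slide":[-0.03,0.009,0],"dr":[0,0,0],"gripper":0},{"slide":[-0.03,0.009,0],"dr":[0,0,0],"gripper":0}]'
python3 -m inch '[{"slide":[-0.03,0.009,0],"dr":[0,0,0],"gripper":0},{"slide":[-0.03,0.009,0],"dr":[0,0,0],"gripper":0},{"slide":[-0.026,0.007,0],"dr":[0,0,0],"gripper":0},{"slide":[-0.02,0.006,0],"dr":[0,0,0],"gripper":0},{"slide":[-0.013,0.003,0],"dr":[0,0,0],"gripper":0},{"slide":[-0.007,0.002,0],"dr":[0,0,0],"gripper":0}]'
python3 -m inch '[{"slide":[0,0,0],"dr":[0,0,0],"gripper":0},{"slide":[0,0,0],"dr":[0,0,0],"gripper":0},{"slide":[0,0,0],"dr":[0,0,0],"gripper":0},{"slide":[0,0,0],"dr":[0,0,0],"gripper":0},{"slide":[0,0,0],"dr":[0,0,0],"gripper":0},{"slide":[0,0,0],"dr":[0,0,0],"gripper":0},{"slide":[0,0,0],"dr":[0,0,0],"gripper":0},{"slide":[0,0,0],"dr":[0,0,0],"gripper":0}]'
python3 -c "
from h import *
go([.585,-.0985,.15],97.8)"
```

```text
t: 21.07
tool_pos: [0.533, 0.0192, 0.3856]
tool_rot: [0.0, 0.658, 0.753, -0.0]
ft_force: [0.8, -0.1, -0.7]
gripper_width: 0.0136
t: 21.57
tool_pos: [0.5857, -0.1006, 0.3853]
tool_rot: [-0.0, 0.658, 0.753, -0.0]
ft_force: [0.5, -0.2, -0.6]
gripper_width: 0.014
t: 22.23
tool_pos: [0.5854, -0.0982, 0.3856]
tool_rot: [0.0, 0.657, 0.754, 0.0]
ft_force: [-0.5, 0.1, -1.5]
gripper_width: 0.0138
t 22.23 gp mm [585.4 -98.2 214.3] yaw 97.83 zaxis [ 1.e-04 -0.e+00 -1.e+00] F [-0.5  0.1 -1.5] w 13.8
 slide mm [-0.2 -0.4 64.3] dist 0.0643 drz 0.03
 rotvec deg [0.01 0.   0.03]  slide in target frame [-0.2 -0.4 64.3]
```

```bash
python3 -m inch '[{"slide":[-0.0002,-0.0004,0.01],"dr":[0,0,0],"gripper":0},{"slide":[0,0,0.015],"dr":[0,0,0],"gripper":0},{"slide":[0,0,0.015],"dr":[0,0,0],"gripper":0},{"slide":[0,0,0.012],"dr":[0,0,0],"gripper":0},{"slide":[0,0,0.007],"dr":[0,0,0],"gripper":0},{"slide":[0,0,0],"dr":[0,0,0],"gripper":0},{"slide":[0,0,0],"dr":[0,0,0],"gripper":0},{"slide":[0,0,0],"dr":[0,0,0],"gripper":0},{"slide":[0,0,0],"dr":[0,0,0],"gripper":0},{"slide":[0,0,0],"dr":[0,0,0],"gripper":0}]'
cat > chk2.py <<'E'
from h import *
import sys
go([.585,-.0985,.12],97.8)
s=robot.camera('side');t=robot.camera('top')
q=robot.get_state(); gp=np.array(q['tool_pos'])-[0,0,.1713]
tip=gp-[0,0,.0835]; print("tip",tip, proj(s,tip),"open",proj(s,[.585,-.0985,.06]))
x0,y0,k=265,110,6
big=crop(s,x0,y0,80,70,k)
for X,c in ((tip,(0,0,255)),([.585,-.0985,.06],(0,255,0))):
    p=(proj(s,X)-[x0,y0]+.5)*k-.5; cv2.circle(big,tuple(int(v) for v in p),2,c,-1)
cv2.imwrite(sys.argv[1],big)
cv2.imwrite(sys.argv[1].replace('.png','t.png'),crop(t,290,100,130,110,5))
E
python3 chk2.py pics/c9.png
```

```text
t: 23.07
tool_pos: [0.5854, -0.0988, 0.3277]
tool_rot: [0.001, 0.657, 0.754, 0.0]
ft_force: [1.0, 0.0, -0.7]
gripper_width: 0.0135
t 23.07 gp mm [585.7 -98.9 156.4] yaw 97.80 zaxis [ 1.8e-03 -4.0e-04 -1.0e+00] F [ 1.   0.  -0.7] w 13.5
 slide mm [ 0.5 -0.7 36.4] dist 0.0364 drz 0.0
 rotvec deg [0.1  0.04 0.  ]  slide in target frame [ 0.5 -0.6 36.4]
tip [ 0.58523522 -0.0988261   0.07251795] [304.48518974 152.78994566] open [304.70163629 156.59117424]
```

View pics/c9.png

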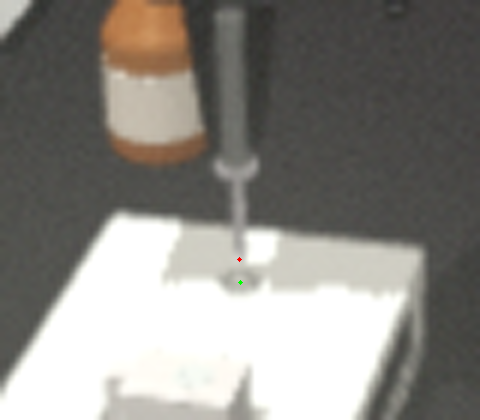

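View pics/c9t.png

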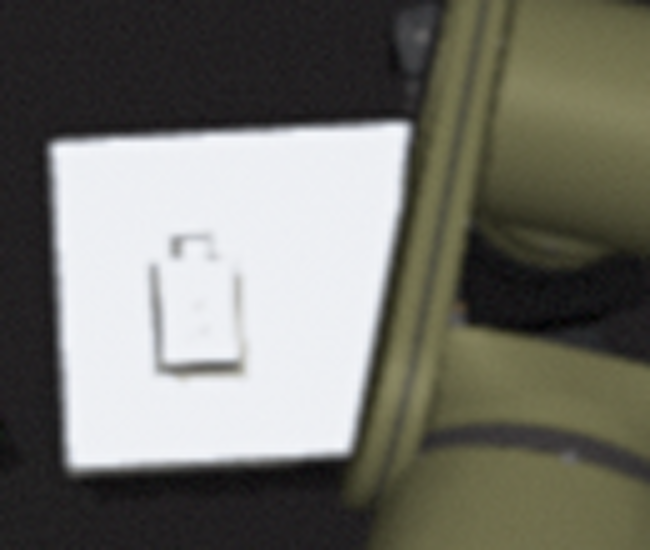

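The rod tip at (239,259) is right over the centre of the ringed opening at (240,282). The top view shows the block seated with its tab in the notch, at (193,300). Lowering into the opening.

```bash
python3 -m inch '[{"slide":[0,0,0],"dr":[0,0,0],"gripper":0},{"slide":[0,0,0],"dr":[0,0,0],"gripper":0},{"slide":[0,0,0],"dr":[0,0,0],"gripper":0},{"slide":[0,0,0],"dr":[0,0,0],"gripper":0},{"slide":[0,0,0],"dr":[0,0,0],"gripper":0}]'; python3 -c "
from h import *
go([.585,-.0985,.1335],97.8)"
python3 -m inch '[{"slide":[0,0,0.003],"dr":[0,0,0],"gripper":0},{"slide":[0,0,0.004],"dr":[0,0,0],"gripper":0},{"slide":[0,0,0.004],"dr":[0,0,0],"gripper":0},{"slide":[0,0,0.003],"dr":[0,0,0],"gripper":0},{"slide":[0,0,0.002],"dr":[0,0,0],"gripper":0},{"slide":[0,0,0],"dr":[0,0,0],"gripper":0},{"slide":[0,0,0],"dr":[0,0,0],"gripper":0},{"slide":[0,0,0],"dr":[0,0,0],"gripper":0},{"slide":[0,0,0],"dr":[0,0,0],"gripper":0},{"slide":[0,0,0],"dr":[0,0,0],"gripper":0}]'; python3 -c "
from h import *
go([.585,-.0985,.12],97.8)"
```

```text
t: 23.58
tool_pos: [0.585, -0.0988, 0.3265]
tool_rot: [-0.0, 0.657, 0.754, -0.0]
ft_force: [-0.0, 0.7, -1.2]
gripper_width: 0.0137
t 23.58 gp mm [585.  -98.8 155.2] yaw 97.80 zaxis [-1.e-04  1.e-04 -1.e+00] F [-0.   0.7 -1.2] w 13.7
 slide mm [ 0.3  0.  21.7] dist 0.0217 drz -0.0
 rotvec deg [-0. -0. -0.]  slide in target frame [ 0.3  0.  21.7]
t: 24.42
tool_pos: [0.5851, -0.0988, 0.3108]
tool_rot: [0.0, 0.657, 0.754, 0.0]
ft_force: [0.8, -1.1, -0.7]
gripper_width: 0.0139
t 24.42 gp mm [585.2 -98.8 139.5] yaw 97.80 zaxis [ 5.e-04 -1.e-04 -1.e+00] F [ 0.8 -1.1 -0.7] w 13.9
 slide mm [ 0.4 -0.2 19.5] dist 0.0195 drz 0.0
 rotvec deg [0.03 0.01 0.  ]  slide in target frame [ 0.3 -0.2 19.5]
```

```bash
python3 -m inch '[{"slide":[0,0,0.003],"dr":[0,0,0],"gripper":0},{"slide":[0,0,0.004],"dr":[0,0,0],"gripper":0},{"slide":[0,0,0.004],"dr":[0,0,0],"gripper":0},{"slide":[0,0,0.004],"dr":[0,0,0],"gripper":0},{"slide":[0,0,0.003],"dr":[0,0,0],"gripper":0},{"slide":[0,0,0],"dr":[0,0,0],"gripper":0},{"slide":[0,0,0],"dr":[0,0,0],"gripper":0},{"slide":[0,0,0],"dr":[0,0,0],"gripper":0},{"slide":[0,0,0],"dr":[0,0,0],"gripper":0},{"slide":[0,0,0],"dr":[0,0,0],"gripper":0}]'
for i in 1; do python3 -m inch '[{"slide":[0,0,0.002],"dr":[0,0,0],"gripper":0},{"slide":[0,0,0.002],"dr":[0,0,0],"gripper":0},{"slide":[0,0,0],"dr":[0,0,0],"gripper":0},{"slide":[0,0,0],"dr":[0,0,0],"gripper":0},{"slide":[0,0,0],"dr":[0,0,0],"gripper":0},{"slide":[0,0,0],"dr":[0,0,0],"gripper":0}]'; done
python3 -m inch '[{"slide":[0,0,0.002],"dr":[0,0,0],"gripper":0},{"slide":[0,0,0],"dr":[0,0,0],"gripper":0},{"slide":[0,0,0],"dr":[0,0,0],"gripper":0},{"slide":[0,0,0],"dr":[0,0,0],"gripper":0},{"slide":[0,0,0],"dr":[0,0,0],"gripper":0},{"slide":[0,0,0],"dr":[0,0,0],"gripper":0}]'; python3 -c "
from h import *
go([.585,-.0985,.1125],97.8)"
```

```text
t: 25.25
tool_pos: [0.5852, -0.0988, 0.2928]
tool_rot: [0.0, 0.657, 0.754, 0.0]
ft_force: [-0.5, -0.4, -1.3]
gripper_width: 0.0135
t: 25.75
tool_pos: [0.5852, -0.0988, 0.2889]
tool_rot: [0.0, 0.657, 0.754, 0.0]
ft_force: [0.9, -0.5, 2.1]
gripper_width: 0.0137
t: 26.25
tool_pos: [0.5852, -0.0988, 0.2868]
tool_rot: [0.0, 0.657, 0.754, 0.0]
ft_force: [1.2, -0.9, 3.2]
gripper_width: 0.0134
t 26.25 gp mm [585.3 -98.8 115.5] yaw 97.80 zaxis [ 7.e-04 -1.e-04 -1.e+00] F [ 1.2 -0.9  3.2] w 13.4
 slide mm [ 0.4 -0.3  3. ] dist 0.003 drz -0.0
 rotvec deg [ 0.04  0.01 -0.  ]  slide in target frame [ 0.4 -0.3  3. ]
```

The probe is on the button and the force is rising as the spring should. I'll press on until the stop shows.

```bash
python3 -m inch '[{"slide":[0,0,0.002],"dr":[0,0,0],"gripper":0},{"slide":[0,0,0],"dr":[0,0,0],"gripper":0},{"slide":[0,0,0],"dr":[0,0,0],"gripper":0},{"slide":[0,0,0],"dr":[0,0,0],"gripper":0},{"slide":[0,0,0],"dr":[0,0,0],"gripper":0}]'
python3 -m inch '[{"slide":[0,0,0.0015],"dr":[0,0,0],"gripper":0},{"slide":[0,0,0],"dr":[0,0,0],"gripper":0},{"slide":[0,0,0],"dr":[0,0,0],"gripper":0},{"slide":[0,0,0],"dr":[0,0,0],"gripper":0},{"slide":[0,0,0],"dr":[0,0,0],"gripper":0}]'
python3 -m inch '[{"slide":[0,0,0.0007],"dr":[0,0,0],"gripper":0},{"slide":[0,0,0],"dr":[0,0,0],"gripper":0},{"slide":[0,0,0],"dr":[0,0,0],"gripper":0},{"slide":[0,0,0],"dr":[0,0,0],"gripper":0},{"slide":[0,0,0],"dr":[0,0,0],"gripper":0}]'; python3 -c "
from h import *
go([.585,-.0985,.1125],97.8)"
```

```text
t: 26.67
tool_pos: [0.5852, -0.0988, 0.2848]
tool_rot: [0.0, 0.657, 0.754, 0.0]
ft_force: [1.7, 0.3, 3.1]
gripper_width: 0.0136
t: 27.08
tool_pos: [0.5852, -0.0988, 0.2834]
tool_rot: [0.0, 0.657, 0.754, 0.0]
ft_force: [0.4, -0.1, 5.3]
gripper_width: 0.0136
t: 27.5
tool_pos: [0.5853, -0.0988, 0.2833]
tool_rot: [0.0, 0.657, 0.754, 0.0]
ft_force: [-1.0, -0.1, 8.1]
gripper_width: 0.0135
t 27.50 gp mm [585.4 -98.9 112. ] yaw 97.80 zaxis [ 7.e-04 -2.e-04 -1.e+00] F [-1.  -0.1  8.1] w 13.5
 slide mm [ 0.4 -0.4 -0.5] dist 0.0008 drz -0.0
 rotvec deg [ 0.04  0.02 -0.  ]  slide in target frame [ 0.4 -0.4 -0.5]
```

The last 0.7 mm command moved the arm only 0.1 mm while the force rose to 8 N, so that is the stop. I'll add a little more push for margin and check.

```bash
python3 -m inch '[{"slide":[0,0,0.0007],"dr":[0,0,0],"gripper":0},{"slide":[0,0,0],"dr":[0,0,0],"gripper":0},{"slide":[0,0,0],"dr":[0,0,0],"gripper":0},{"slide":[0,0,0],"dr":[0,0,0],"gripper":0},{"slide":[0,0,0],"dr":[0,0,0],"gripper":0},{"slide":[0,0,0],"dr":[0,0,0],"gripper":0},{"slide":[0,0,0],"dr":[0,0,0],"gripper":0},{"slide":[0,0,0],"dr":[0,0,0],"gripper":0}]';python3 chk2.py pics/c10.png; python3 -c "
from h import *
t=robot.camera('top');s=robot.camera('side')
cv2.imwrite('pics/f.png',cv2.resize(np.vstack([t['img'],s['img']])[:,:,::-1],(480,600)))"
```

```text
t: 28.17
tool_pos: [0.5854, -0.0988, 0.2831]
tool_rot: [0.0, 0.657, 0.754, 0.0]
ft_force: [-1.1, -0.0, 11.0]
gripper_width: 0.0136
t 28.17 gp mm [585.5 -98.9 111.8] yaw 97.80 zaxis [ 8.e-04 -3.e-04 -1.e+00] F [-1.1 -0.  11. ] w 13.6
 slide mm [ 0.5 -0.5 -8.2] dist 0.0082 drz 0.0
 rotvec deg [0.04 0.02 0.  ]  slide in target frame [ 0.5 -0.5 -8.2]
tip [ 0.58537438 -0.09885908  0.02833215] [305.03847732 165.73873722] open [304.70163629 156.59117424]
```

View pics/c10.png

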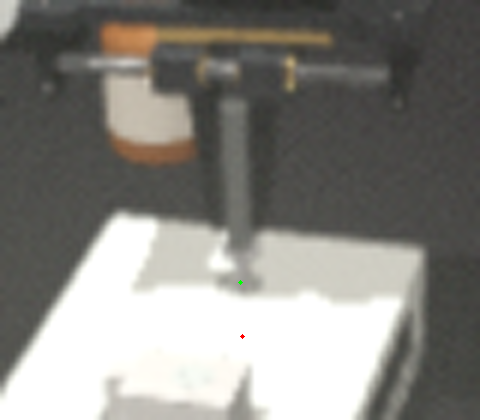

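View pics/f.png

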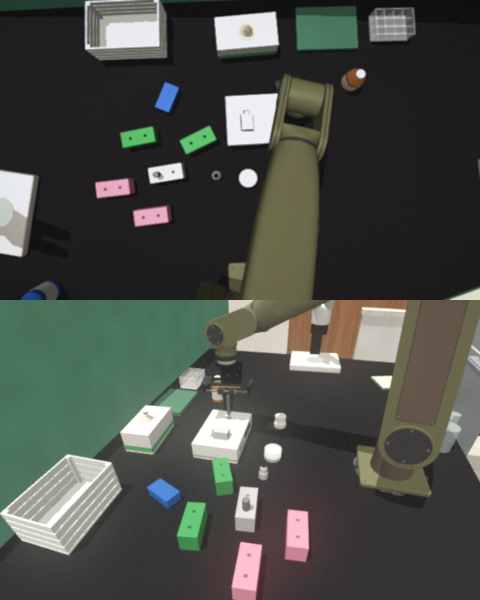

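The rod is inside the ringed opening at (240,282) with the collar just above it. The block is seated, the marker and the other things are where they were, and the push is steady at 11 N at the stop. Handing in.

```bash
python3 -c "
from rig import robot
print(robot.job_done()); s=robot.get_state(); print(s['t'],s['ft_force'],s['tool_pos'])"
```

```text
the job is handed in; nothing more can be done
None
the job is handed in; nothing more can be done
```

The reference block is in the reader's pocket and released, and the probe is still in the gripper, holding the button down at its stop. I handed the job in at about 28 s of the 58 s allowed.

- **Block:** it touched the pocket floor at the expected height with about 6 N, and I let go. Both views taken afterwards show it sitting in the pocket with its tab in the notch.
- **Button:** contact came at the expected depth. The force rose from about 2 N to 5 N over the travel, then to 11 N with almost no further movement. The computed tip depth was about 31.7 mm below the reader's top, against 31 mm needed for full travel.
- **Probe grip:** the jaw opening stayed at about 13.6 mm on the 14 mm handle throughout, and there was no sign of slip.
- **Other things:** the marker and the other bench items in view looked unmoved in the last pictures. The arm hid the jar in the top view, but the side view shows it in place.

No check failed. Early on I read the arm's pose before it had settled, which led to a small wrong tilt correction; I undid it before grasping the block. After the hand-in, the rig returned no state, so I could not confirm the final second.

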